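# Slide the specimen jar into the imaging place

## Task

Slide the jar carriage along its rail into the imaging place: press the black lock button on the carriage down with the fingertips and keep it held down while pushing the carriage all the way to its end stop, the one between the lens and the light panel. Then let the button spring up so that the carriage locks there, and move clear. Do not grasp or lift anything, do not touch the jar, and leave the things standing around where they are.

Things in the scene. Friction and masses are not known exactly. Their poses are not given: they have to be found in the camera images.
- slide_base: dark steel base plate of the imaging slide, fixed to the bench, 150 x 400 mm, 18 mm thick, with two round rails along it and an aluminium stop block (52 mm high) at each end. Origin on the bench surface near the plate's middle (plate from -210 to +190 mm along its own y), z up; its +y is the direction in which the carriage must be slid.
- image_place (a point): point on the rail axis between the lens and the light panel, on the bench level; both are fixed to slide_base near its +y end. Lens: x +75 to +143 mm, y 75 to 145 mm of slide_base, 86 mm high. Light panel, upright: x -125 to -85 mm, y 60 to 160 mm, 107 mm high
- carriage (a joint): position of the carriage along the rail in m: 0 at the near end, 0.18 at the end stop (+y of slide_base). Starts locked at about 0.010. It slides freely (2 N drag) only while the lock button is held down; let up on the way, the button drops the lock into the next tooth of a comb under the carriage (every 12 mm). The last tooth locks it at the end stop
- lock_button (a joint): depression of the lock button in m: 0 up (locked), 0.007 fully down. It starts to move at about 3.5 N and is fully down at 6.5 N; the lock clears at 2.5 mm, so press it well down. It springs up when let go, also at the end stop
- button_top (a point): centre of the top face of the lock button, a flat black ridged pad 50 mm (along the base's x) by 44 mm (along y) standing 10 mm proud of its steel housing on the carriage; 66 mm above the bench when up. It rides with the carriage. Axes parallel to slide_base; z up
- push_face (a point): middle of the upper part of the flat face of the grey jar block on the carriage, 24 mm beyond the button's centre towards +y. The face is 110 mm wide, square to the slide direction, and rises from the housing to 85 mm above the bench: fingertips pressing on the button can push against it. Axes parallel to slide_base
- jar_lid (a point): centre of the lid's top of the squat amber specimen jar (80 mm across) fixed in the grey block (110 x 100 mm) on the carriage, 74 mm beyond the button's centre towards +y; its lid is 130 mm above the bench
- jar: the same jar; origin at the middle of its visible bottom, 85 mm above the bench, z up. Not to be touched
- vial_a: loose small amber vial with white cap, 32 mm across, 75 mm high, beside the rail on the light panel side; origin under its middle
- jar_small: loose small amber jar with steel lid, 56 mm across, 85 mm high, beside the rail; origin under its middle
- vial_b: loose clear vial with black cap, 32 mm across, 60 mm high, beside the rail; origin under its middle
- spare_lid: loose steel jar lid lying flat, 72 mm across, 13 mm high, beside the rail; origin under its middle
- jar_tall: loose amber jar with steel lid, 76 mm across, 120 mm high, at the right of the bench; origin under its middle
- dish: loose white ceramic dish, 90 mm across, 18 mm high, at the right of the bench; origin under its middle
- brush: loose brush lying on the bench at the left

How it is judged:
By the outcome, as a careful person would: the job done as asked, in the order asked, and still so for the second after the job is handed in, with the robot touching nothing.
It also fails if it takes over 40 s, if anything falls off the work surface, if the arm or the gripper's body presses on something with over 40 N, if the wrist force passes 120 N, or if a joint passes its speed limit or range.

## Robot

A 6-joint arm with a two-finger parallel gripper is mounted at the origin on the work surface. World frame = base frame: x ahead of the robot, y to its left, z up, the work surface at z = 0. Lengths are in mm, angles in rad, forces in N, time in s.
With the tool pointing down it reaches from about 250 to 775 mm from the base axis. Payload 4 kg.
Tool frame: the origin (TCP) lies on the mounting face of the last link; the fingertips stand 199 mm ahead of it and the grasp point (between the pads) lies 180 mm ahead of it; z points along the fingers, y is the line along which they close (so a half turn about z gives the same grasp; the last joint's range is limited). The gripper opens to 94 mm and grips with 3 to 60 N. Pads are 16 mm wide; open, the fingers measure 119 mm over their backs; the gripper's body (75 mm by 177 mm) begins 78 mm behind the grasp point.
Start: joints at [-1.345, 0.087, 1.371, -0, 1.684, -0.103], TCP at [177.593, -520.539, 404.706] pointing down, gripper open.
Joint ranges: [-3.1, 3.1], [-0.76, 2.03], [0.27, 2.55], [-1.08, 4.22], [0.17, 2.65], [-2.57, 2.57]. Speed limits (rad/s): [2.79, 2.79, 3.14, 3.14, 3.14, 3.14].

## Interface

Orientations are given as a unit quaternion [x, y, z, w].
In Python, from plant import * gives the robot as it stands.
- The arm moves only by the shell command python3 -m crank 'ROWS' [FORCE]. ROWS is JSON, a list of rows, each a list of 5 numbers: the shift along the tool's x, y, z in cm, then the turn about the tool's z in rad, then the opening in per cent of the stroke, from 0 (shut) to 100 (fully open). A call has 1 to 20 rows; each row shifts and turns the commanded pose from where the row before left it, along the tool's axes as they then stand; what a row does not reach is not made up. A row lasts 1/8 s, in which the tool goes at most 62.5 mm and 10.7 degrees, less where a joint would pass 70% of its speed; a pose out of reach is approached as far as the arm can. A call with a gripper value outside its range is refused whole. The fingers move at their own pace and stop on an object; FORCE is the grip in N (left out, the last holds). Time passes only in rows, so rows that do not move let the fingers close. It gives the time, the measured TCP pose, the force, the opening and the grip force at its end, in the units of the state.
- observe(): the state, without advancing time (a new reading comes with each control period).
- read_camera(name): name is "scene" or "side" or "wrist"; returns the picture (420x560x3 uint8, red, green, blue); there is no depth.
- camera_params(name): a dict with "vfov" (degrees; the focal length in pixels is half the picture's height over the tangent of half this angle, whatever the lens; pixels are square), "cx", "cy" (the principal point, pixels), "k1" (the pictures are not rectified: a ray, as slopes to the right and down, at radius r is drawn at 1 + k1 r^2 times it, then the intrinsics apply), "rvec" (rotation vector, rad) and "tvec" (3), from world to camera coordinates, as OpenCV has them; the wrist camera has in their place "mount" (4x4, takes a point from camera to tool coordinates, whose origin is the TCP and whose axes are the flange's). Camera axes: x right, y down, z forward; pixel columns grow to the right and rows downward; lengths in mm; the calibration is good to about 2 mm. A picture is of the moment at which its call begins: read the wrist's pose just before it. camera_params takes no time and is no camera call.
- sign_off(): hands the job in; it is judged then, once.
The state is a dict: "t": time; "joints": joint angles; "joint_velocities": joint speeds; "joint_torque": joint torques, N m; "eef_pos": TCP position; "orientation": TCP orientation; "force": force on the tool from outside, world axes, zero at the start; "wrist_torque": the same for the moment, N m; "opening": finger opening in mm; "gripper_force": force on a finger pad.
Only numpy, scipy, OpenCV 4.12 (cv2) and the standard library are available. Lean on these libraries where they do the work, as an engineer would, in place of code of your own. Each camera call takes 0.05 s, during which the arm holds its last target. There are 200 camera calls.

## Working session

There is one attempt and no reset: what is moved stays moved. The work goes in short steps, Python scripts to look and compute and a shell command to move; the robot and the scene stay as the last step left them, time stands still between calls to the robot, and variables do not carry over. Pictures are saved under pics/ and viewed, at most 10 in all, crops included, and the job is handed in when it is done.

```bash
mkdir -p pics
cat > h.py <<'E'
from plant import *
import numpy as np, cv2
from scipy.spatial.transform import Rotation as R
def cam(n,st=None):
    p=camera_params(n); f=210/np.tan(np.radians(p["vfov"])/2)
    if "mount" in p:
        M=np.array(p["mount"]); Rt=R.from_quat(st["orientation"]).as_matrix()
        Rc=Rt@M[:3,:3]; c=Rt@M[:3,3]+np.array(st["eef_pos"])
    else:
        Rc=cv2.Rodrigues(np.array(p["rvec"],float))[0].T; c=-Rc@np.array(p["tvec"],float).ravel()
    return p,f,Rc,c
def ray(n,uv,z,st=None):
    p,f,Rc,c=cam(n,st); d=np.array([(uv[0]-p["cx"])/f,(uv[1]-p["cy"])/f]); s=d.copy()
    for _ in range(20): s=d/(1+p["k1"]*(s@s))
    v=Rc@np.array([*s,1]); return c+v*(z-c[2])/v[2]
def proj(n,P,st=None):
    p,f,Rc,c=cam(n,st); q=Rc.T@(np.array(P,float)-c); s=q[:2]/q[2]; s=s*(1+p["k1"]*(s@s)); return s*f+[p["cx"],p["cy"]]
E
python3 - <<'E'
from h import *
s=observe(); print(s)
for n in("scene","side","wrist"):
    cv2.imwrite(f"pics/{n}0.png",cv2.cvtColor(read_camera(n),cv2.COLOR_RGB2BGR)); print(n,cam(n,s)[2:])
E
```

```text
{'t': 0.0, 'joints': array([-1.34509134e+00,  8.79245709e-02,  1.37220548e+00, -4.49510443e-05,
        1.68357345e+00, -1.03122810e-01]), 'joint_velocities': array([ 1.98031611e-04, -9.19284813e-05, -9.78485624e-04, -6.20121074e-04,
       -3.08533939e-04, -1.03449859e-03]), 'joint_torque': array([-1.97444111e-03, -3.40181100e+01, -3.02427471e+01,  7.15952972e-02,
        3.31034989e-02, -1.76151698e-04]), 'eef_pos': array([ 177.56653729, -520.43331007,  403.54508801]), 'orientation': array([ 9.86514315e-01,  1.63671600e-01, -8.69410759e-05, -1.05207444e-03]), 'force': array([-1.17973863,  0.05024917, -0.05738366]), 'wrist_torque': array([-0.02087132, -0.01425702,  0.00377902]), 'gripper_force': 0.0, 'opening': 94.06851707862727}
scene (array([[-0.39631381,  0.73778623, -0.5464493 ],
       [ 0.91810775,  0.32085487, -0.23265922],
       [ 0.00367816, -0.5939054 , -0.80452648]]), array([1235.43893086,  298.7752454 , 1089.63984984]))
side (array([[-0.90735888, -0.2393146 ,  0.34558412],
       [-0.42033697,  0.52453864, -0.74038912],
       [-0.0040863 , -0.81706042, -0.57653757]]), array([191.55884862, 847.2046666 , 756.47775745]))
wrist (array([[ 0.32275187, -0.91734289, -0.23305205],
       [-0.94647712, -0.31372494, -0.07587972],
       [-0.00350652,  0.24506875, -0.96949936]]), array([ 244.68117931, -496.58529407,  383.35359288]))
```

View pics/scene0.png

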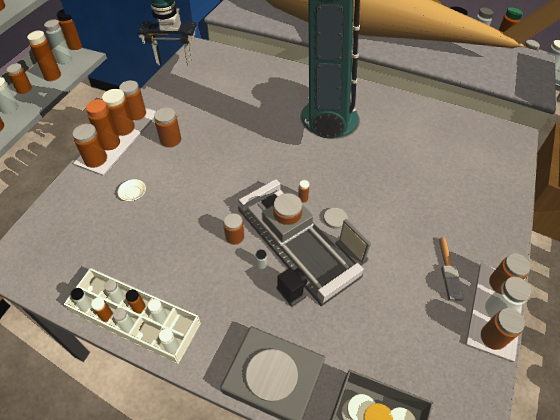

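View pics/side0.png

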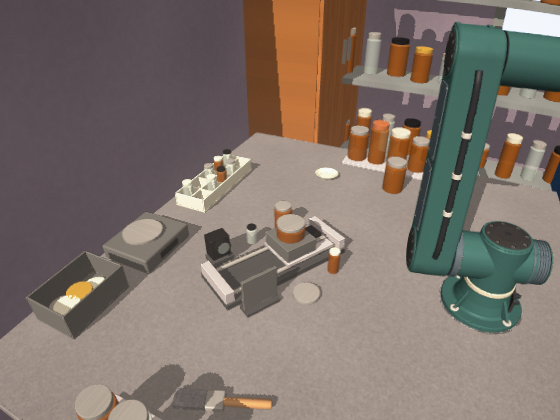

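The scene view shows the slide running from the near stop at about (260,194) to the far stop at (342,285), with the jar lid at about (288,202). The vial is at (304,190), the small jar at (233,230), and the lens at (291,285). I'll enlarge it.

Run:
```python
from h import *
a=cv2.imread("pics/scene0.png")[170:310,215:380]; b=cv2.imread("pics/side0.png")[185:320,190:355]
a=cv2.resize(a,None,fx=4.8,fy=4.2,interpolation=2)
cv2.imwrite("pics/c1.png",a)
for n,pts in dict(scene=[((288,200),130),((240,207),52),((282,184),52),((320,298),52),((362,269),52)],side=[((291,223),130)]).items():
    for uv,z in pts: print(n,uv,ray(n,uv,z).round(1))
```

```text
scene (288, 200) [517.5  41.4 130. ]
scene (240, 207) [540.1 -99.6  52. ]
scene (282, 184) [408.3 -20.   52. ]
scene (320, 298) [724.  217.1  52. ]
scene (362, 269) [598.7 292.4  52. ]
side (291, 223) [524.1  51.7 130. ]
```

View pics/c1.png

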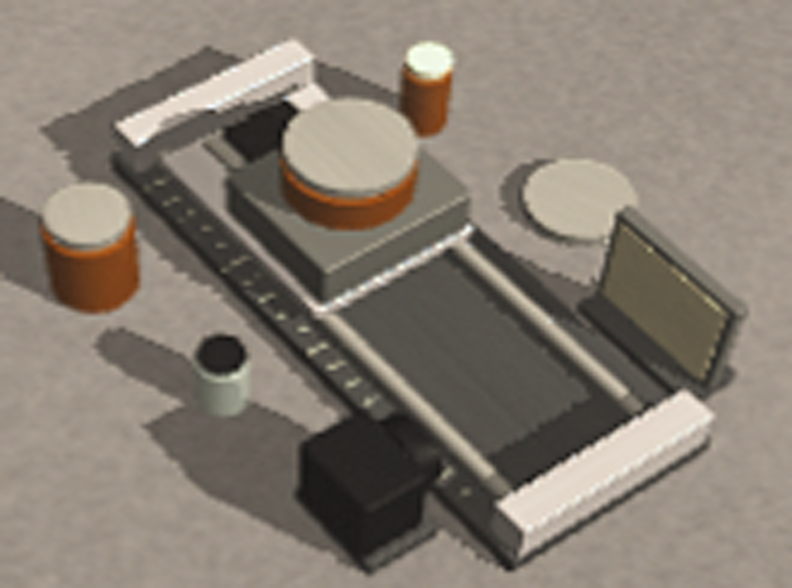

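The crop shows the black button pad right behind the jar, at crop (265,130), next to the near stop. The push direction in the picture is down and to the right. Lid centre is at crop (349,145).

Run:
```python
from h import *
g=lambda u,v,z: ray("scene",(215+u/4.8,170+v/4.2),z)[:2]
nb=[g(118,122,52),g(297,40,52),g(137,145,52),g(315,62,52)]; fb=[g(497,510,52),g(697,392,52),g(522,535,52),g(715,410,52)]
u=np.mean(fb,0)-np.mean(nb,0); print("len",np.linalg.norm(u),np.degrees(np.arctan2(u[1],u[0])))
for a in(nb,fb):
  for i,j in((0,1),(2,3)): d=a[j]-a[i]; print(np.linalg.norm(d),np.degrees(np.arctan2(d[1],d[0]))-90)
u/=np.linalg.norm(u); lid=g(349,145,130); b=lid-74*u; print(np.mean(nb,0),np.mean(fb,0),"lid",lid,"btn",b, "btn direct",g(265,130,66), "x-off of btn",np.cross(np.append(u,0),np.append(b-np.mean(nb,0),0)))
s=observe(); M=R.from_quat(s["orientation"]).as_matrix(); print("tool shift",M.T@(np.append(b,400)-s["eef_pos"]),M[:,0])
```

```text
len 371.8096382251981 59.68072711096439
136.4536630261751 58.03126109826695
135.09859899774924 58.16096615088367
145.28074478239822 58.66082808783486
144.43245295148924 60.717977778058184
[462.92668693 -68.04471505] [650.62289241 252.91095404] lid [532.45036233  46.63499627] btn [495.09382883 -17.24371228] btn direct [493.79637649 -22.4432163 ] x-off of btn [ 0.          0.         -2.12224487]
tool shift [ 462.99780402 -373.74697776    4.47440953] [9.46434654e-01 3.22895360e-01 1.79776044e-04]
```

```bash
python3 -m crank '[[4.6,-3.7,0,0,0],[4.6,-3.7,0,0,0],[4.6,-3.7,0,0,0],[4.6,-3.7,0,0,0],[4.6,-3.7,0,0,0],[4.6,-3.7,0,0,0],[4.6,-3.7,0,0,0],[4.6,-3.7,0,0,0],[4.6,-3.7,0,0,0],[4.6,-3.7,0,0,0],[0,0,0,-0.178,0],[0,0,0,-0.178,0],[0,0,0,-0.178,0],[0,0,0,-0.178,0],[0,0,0,0,0],[0,0,0,0,0]]'
python3 - <<'E'
from h import *
s=observe(); im=read_camera("wrist"); cv2.imwrite("pics/w1.png",cv2.cvtColor(im,cv2.COLOR_RGB2BGR))
print(s["eef_pos"],R.from_quat(s["orientation"]).as_matrix(),s["joints"],s["opening"]); np.save("s1.npy",s,allow_pickle=True)
t=s["eef_pos"]; print(proj("wrist",[t[0],t[1],66],s))
E
```

```text
t: 2.15
eef_pos: [493.4, -21.9, 404.5]
orientation: [0.868, 0.496, -0.0, -0.0]
force: [0.0, 0.0, -0.3]
opening: 0.5
gripper_force: 0.0
[493.43766033 -21.85407175 404.45434065] [[ 5.07726253e-01  8.61518365e-01 -3.98360645e-04]
 [ 8.61518430e-01 -5.07726299e-01 -1.55532463e-05]
 [-2.15657583e-04 -3.35298246e-04 -9.99999921e-01]] [-1.59081717e-01 -3.80745181e-02  1.49918803e+00 -7.89395411e-05
  1.68087001e+00  3.73453176e-01] 0.49022948273508077
[282.72191068 198.03532852]
```

View pics/w1.png

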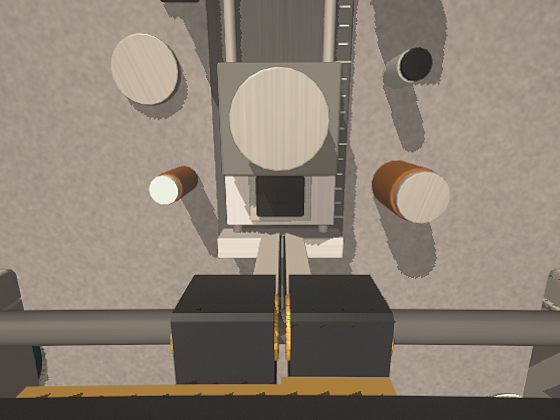

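The wrist view shows the black button spanning columns 256–304 and rows 177–216. The block's face edge is at row 175, with the jar lid beyond it at (279,118). The slide is nearly aligned with the image columns.

Run:
```python
from h import *
s=np.load("s1.npy",allow_pickle=True).item(); M=R.from_quat(s["orientation"]).as_matrix()
T=lambda uv,z:(M.T@(ray("wrist",uv,z,s)-s["eef_pos"])).round(1)
im=cv2.imread("pics/w1.png"); m=(im.max(2)<50).astype(np.uint8); n,l,st,c=cv2.connectedComponentsWithStats(m[165:225,240:320]); print(st[1:][st[1:,4]>200]+[240,165,0,0,0])
print("btn near L,R",T((256,216),66),T((304,216),66),"face edge L,R",T((218,175),85),T((338,175),85),"far edge",T((219,63),85),T((342,63),85),"lid",T((279,118.5),130))
print("nearstop",T((218,239),52),T((343,239),52))
```

```text
[[272 176  32  40 292]]
btn near L,R [-19.  -27.5 338.5] [-19.   22.2 338.5] face edge L,R [ 26.6 -60.9 319.5] [ 26.6  52.1 319.4] far edge [123.8 -55.  319.4] [123.8  51.2 319.4] lid [ 76.9  -2.9 274.4]
nearstop [-49.3 -71.  352.5] [-49.3  66.5 352.4]
```

```bash
python3 -m crank '[[1.1,-0.3,0,0,0],[0,0,4,0,0],[0,0,4,0,0],[0,0,3,0,0],[0,0,2,0,0],[0,0,0.5,0,0],[0,0,0,0,0],[0,0,0,0,0]]'
python3 -m crank '[[0,0,0.3,0,0],[0,0,0.2,0,0],[0,0,0.2,0,0],[0,0,0,0,0]]'
python3 - <<'E'
from h import *
s=observe(); im=read_camera("wrist"); cv2.imwrite("pics/w2.png",cv2.cvtColor(im,cv2.COLOR_RGB2BGR))
E
```

```text
t: 3.2
eef_pos: [497.0, -10.7, 271.0]
orientation: [0.868, 0.497, 0.001, 0.001]
force: [-0.1, 0.4, -0.4]
opening: 0.3
gripper_force: 0.0
t: 3.7
eef_pos: [496.6, -10.9, 263.3]
orientation: [0.868, 0.497, 0.0, 0.0]
force: [-1.2, 1.2, 3.9]
opening: 0.4
gripper_force: 2.0
```

View pics/w2.png

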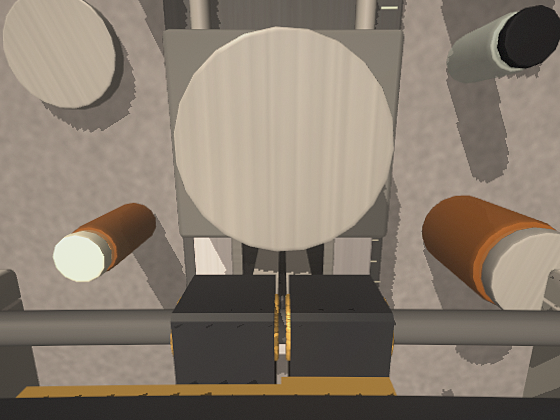

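The wrist view shows the fingers centred on the button and clear of the lid, with the lid rim at row 250. The force reads 3.9 N, so the tips are touching the button. Next I press it down.

```bash
python3 -m crank '[[0,0,0.2,0,0],[0,0,0.2,0,0],[0,0,0.2,0,0],[0,0,0,0,0],[0,0,0,0,0]]'; python3 -m crank '[[0,0,0.2,0,0],[0,0,0,0,0],[0,0,0,0,0]]'
```

```text
t: 4.38
eef_pos: [496.6, -10.8, 258.3]
orientation: [0.868, 0.497, 0.0, 0.0]
force: [-3.0, -0.3, 11.0]
opening: 0.2
gripper_force: 5.5
t: 4.75
eef_pos: [496.7, -10.6, 258.2]
orientation: [0.868, 0.497, 0.001, 0.0]
force: [-5.7, 0.9, 18.7]
opening: 0.1
gripper_force: 9.4
```

```bash
python3 -m crank '[[0.3,0,0,0,0],[0.3,0,0,0,0],[0.5,0,0,0,0],[0.5,0,0,0,0],[0.7,0,0,0,0],[0.7,0,0,0,0],[0,0,0,0,0]]'
python3 - <<'E'
from h import *
s=observe(); print(s["eef_pos"],R.from_quat(s["orientation"]).inv().apply(s["force"]))
im=read_camera("scene"); cv2.imwrite("pics/c2.png",cv2.cvtColor(cv2.resize(im[150:310,205:385],None,fx=3.6,fy=3.6,interpolation=2),cv2.COLOR_RGB2BGR))
E
```

```text
t: 5.62
eef_pos: [512.2, 15.9, 258.2]
orientation: [0.867, 0.498, 0.002, 0.0]
force: [-4.9, 2.4, 18.4]
opening: 0.7
gripper_force: 8.8
[512.1719562   15.9144602  258.21251615] [ -0.28640572  -5.38902398 -18.45695007]
```

View pics/c2.png

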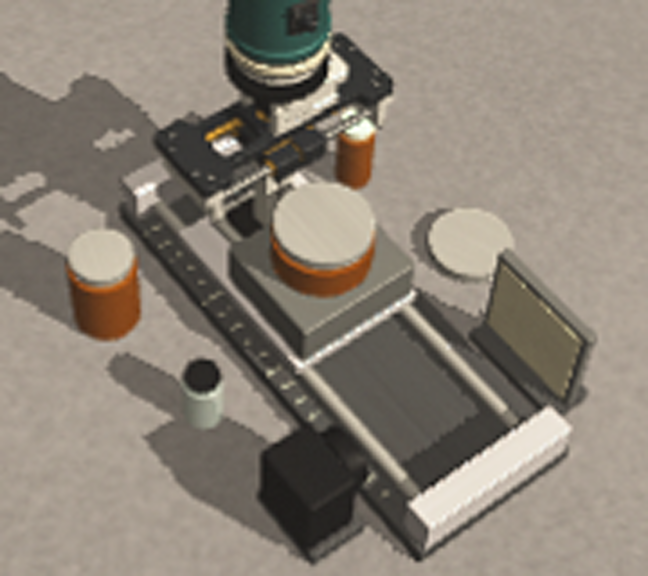

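The carriage has moved with the fingers: the lid is now at crop (324,225) and the neighbouring things are undisturbed. I keep pushing, with the button still held at about 18 N.

```bash
python3 -m crank '[[0.8,0,0,0,0],[0.9,0,0,0,0],[0.9,0,0,0,0],[0.9,0,0,0,0],[0.9,0,0,0,0],[0.9,0,0,0,0],[0.9,0,0,0,0],[0,0,0,0,0]]'; python3 -m crank '[[0.9,0,0,0,0],[0.9,0,0,0,0],[0.9,0,0,0,0],[0.9,0,0,0,0],[0.8,0,0,0,0],[0.8,0,0,0,0],[0.5,0,0,0,0],[0,0,0,0,0]]'
python3 - <<'E'
from h import *
s=observe(); print(s["eef_pos"],R.from_quat(s["orientation"]).inv().apply(s["force"]), np.linalg.norm(s["eef_pos"][:2]-[496.6,-10.7]))
E
```

```text
t: 6.68
eef_pos: [543.7, 69.7, 258.3]
orientation: [0.867, 0.498, 0.003, -0.0]
force: [-2.9, 3.7, 15.7]
opening: 0.8
gripper_force: 8.0
t: 7.68
eef_pos: [572.3, 118.7, 258.3]
orientation: [0.867, 0.498, 0.002, 0.0]
force: [-3.8, 1.9, 15.1]
opening: 0.4
gripper_force: 7.5
[572.3395201  118.67950366 258.29945905] [ -0.2395411   -4.15896959 -15.12963941] 149.9184140504299
```

```bash
python3 -m crank '[[0.4,0,0.05,0,0],[0.4,0,0,0,0],[0.4,0,0,0,0],[0.3,0,0,0,0],[0,0,0,0,0]]'; python3 -m crank '[[0.3,0,0,0,0],[0.3,0,0,0,0],[0.2,0,0,0,0],[0,0,0,0,0],[0,0,0,0,0]]'
python3 - <<'E'
from h import *
s=observe(); print(s["eef_pos"],R.from_quat(s["orientation"]).inv().apply(s["force"]), np.linalg.norm(s["eef_pos"][:2]-[496.6,-10.7]))
E
```

```text
t: 8.3
eef_pos: [579.8, 131.5, 258.3]
orientation: [0.867, 0.497, 0.002, 0.0]
force: [-4.5, 1.0, 16.2]
opening: 0.4
gripper_force: 8.3
t: 8.93
eef_pos: [583.1, 136.7, 258.2]
orientation: [0.868, 0.497, -0.0, 0.001]
force: [-8.4, -3.6, 20.3]
opening: 0.6
gripper_force: 9.6
[583.07469248 136.72076343 258.22421516] [ -7.37033382  -5.35430357 -20.29695559] 170.9115383144282
```

```bash
python3 -m crank '[[0.2,0,0,0,0],[0.2,0,0,0,0],[0.2,0,0,0,0],[0,0,0,0,0],[0,0,0,0,0]]'
python3 - <<'E'
from h import *
s=observe(); print(s["eef_pos"],R.from_quat(s["orientation"]).inv().apply(s["force"]), np.linalg.norm(s["eef_pos"][:2]-[496.6,-10.7]))
im=read_camera("side"); cv2.imwrite("pics/d2.png",cv2.cvtColor(cv2.resize(im[180:325,185:355],None,fx=4,fy=4,interpolation=2),cv2.COLOR_RGB2BGR))
E
```

```text
t: 9.55
eef_pos: [585.4, 139.6, 258.1]
orientation: [0.868, 0.497, -0.004, 0.003]
force: [-11.9, -11.1, 22.3]
opening: 0.4
gripper_force: 10.9
[585.42988864 139.59579482 258.10963564] [-15.81587554  -4.57958242 -22.10640261] 174.58400573097418
```

View pics/d2.png

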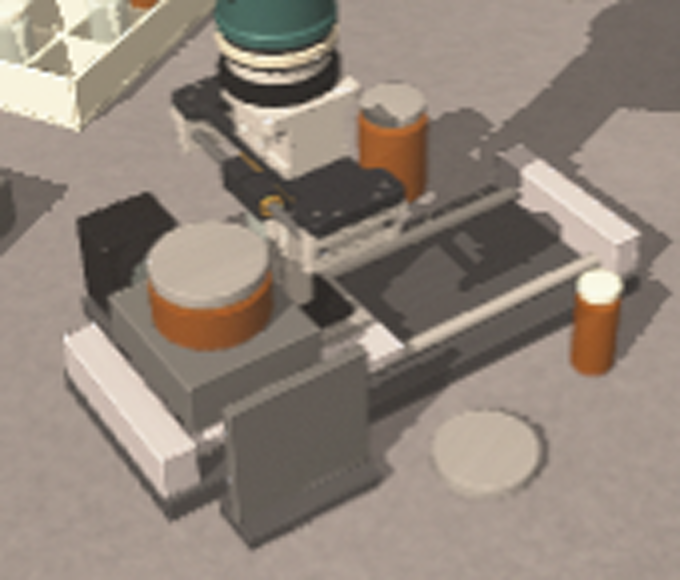

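The side view shows the carriage up near the far stop, between the lens and the light panel. The force along the push is rising, so one more push will confirm the stall.

```bash
python3 -m crank '[[0.2,0,0,0,0],[0.2,0,0,0,0],[0.2,0,0,0,0],[0,0,0,0,0],[0,0,0,0,0]]'
python3 - <<'E'
from h import *
s=observe(); print(s["eef_pos"],R.from_quat(s["orientation"]).inv().apply(s["force"]), np.linalg.norm(s["eef_pos"][:2]-[496.6,-10.7]))
E
```

```text
t: 10.22
eef_pos: [587.4, 142.1, 258.1]
orientation: [0.868, 0.496, -0.008, 0.005]
force: [-18.1, -21.0, 25.8]
opening: 0.2
gripper_force: 24.7
[587.42032957 142.0685074  258.10030604] [-27.74089279  -4.91674534 -25.31905794] 177.72605074931639
```

It has stalled at the stop: 28 N along the push and the tip isn't moving. I ease the push but keep some forward bias, then lift straight up so the lock drops.

```bash
python3 -m crank '[[-0.3,0,0,0,0],[-0.2,0,0,0,0],[0,0,0,0,0],[0,0,-0.3,0,0],[0,0,-0.3,0,0],[0,0,-0.3,0,0],[0,0,-0.3,0,0],[0,0,0,0,0]]'
python3 -m crank '[[-0.3,0,-0.2,0,0],[-0.3,0,-0.5,0,0],[0,0,-1,0,0],[0,0,-2,0,0],[0,0,-4,0,0],[0,0,-4,0,0],[0,0,-3,0,0],[0,0,0,0,0],[0,0,0,0,0]]'
python3 - <<'E'
from h import *
s=observe(); im=read_camera("wrist"); cv2.imwrite("pics/w3.png",cv2.cvtColor(im,cv2.COLOR_RGB2BGR)); np.save("s3.npy",s,allow_pickle=True)
E
```

```text
t: 11.22
eef_pos: [586.2, 140.7, 263.7]
orientation: [0.868, 0.497, -0.005, 0.002]
force: [-2.1, -9.5, -0.3]
opening: 0.3
gripper_force: 6.2
t: 12.35
eef_pos: [583.7, 138.7, 411.9]
orientation: [0.868, 0.497, -0.001, -0.0]
force: [-0.3, 0.2, -0.6]
opening: 0.4
gripper_force: 0.0
```

View pics/w3.png

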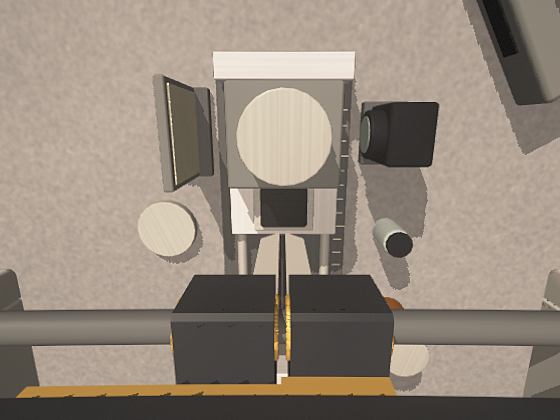

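The wrist view shows the block against the far stop, with the lid at (284,136) and the button at columns 260–308, rows 190–227. The bystanders look undisturbed. I check the travel with numbers.

Run:
```python
from h import *
s1=np.load("s1.npy",allow_pickle=True).item(); s=np.load("s3.npy",allow_pickle=True).item()
for a,b,z in(((279,118.5),(284,136.5),130),((278,175),(283,188),85)):
    p=ray("wrist",a,z,s1);q=ray("wrist",b,z,s);print(p,q,np.linalg.norm(q-p))
for z in(59,66): print(z,"btn width",np.linalg.norm(ray("wrist",(260,226),z,s)-ray("wrist",(308,226),z,s)))
M=R.from_quat(s["orientation"]).as_matrix();T=lambda uv,z:(M.T@(ray("wrist",uv,z,s)-s["eef_pos"])).round(1)
print("stop near edge",T((285,78),52),"face",T((283,188),85),"btn near edge",T((284,227),66), s["force"])
```

```text
[529.86679699  45.92566988 130.        ] [616.06046671 192.7261978  130.        ] 170.23437871049308
[503.03307035   3.29596631  85.        ] [589.9250952  149.40832111  85.        ] 169.9971888226832
59 btn width 52.37033104891074
66 btn width 51.26836946985425
stop near edge [117.3   2.4 359.8] face [ 12.7   0.4 326.9] btn near edge [-33.4   1.5 346. ] [-0.29414863  0.23801144 -0.59836343]
```

The carriage travelled 170 mm, from 0.010 to 0.180, so it's at the end stop. The button is up and the arm is clear.

```bash
python3 -c "
from plant import *
print(sign_off())"
```

```text
the job is handed in; nothing more can be done
None
```

I slid the jar carriage about 170 mm to its end stop with the lock button held down, let the button up so it locks there, moved the arm clear, and handed the job in at about 12 s; the lock itself was not tested with a push.

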